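# Tag the push-button with the tired spring

## Task

One of the three green push-buttons on the practice board has a tired spring. Press the buttons one after the other from left to right (left as seen from the robot), each at least halfway down, to feel which is the softest; then push the orange tag on that same station fully down. Leave the other two tags up, pick nothing up, do not disturb the loose parts on the board, and finish clear with the buttons sprung back up.

Things in the scene. Friction and masses are not known exactly. Their poses are not given: they have to be found in the camera images.
- board: Chipboard practice board, fixed, 350 x 560 x 16 mm; its origin is on the bench (underside of the board), 45 mm nearer the robot than the board's centre; its top is 16 mm above the bench. The three stations stand on it side by side, about 160 mm apart along its y (left is +y). A conduit with a junction box (62 mm above the bench) is fixed along its far edge.
- station_1: Left push-button station, fixed to the board: a white plastic housing 150 (its x) x 70 (its y) x 45 mm high, origin at the centre of its underside, x pointing roughly away from the robot, z up. Its round green button is centred at x +30 mm, its orange tag at x -50 mm (the end nearer the robot).
- button_1 (a point): Top centre of the left green button when up, 63 mm above the station's underside (the point stays there when the button goes down). 50 mm across, 18 mm proud of the housing, 12 mm travel, springs back. The three look alike; the softest, another each run, takes about half the force of the next at equal depth (3 to 11 N at half travel, 5 to 18 N at the bottom).
- tag_1 (a joint): How far the left station's orange tag is pushed down: 0 up, 0.012 m fully down. It slides with about 2 N of friction and stays where it is left.
- tag_1_top (a point): Centre of the top face of the left station's orange tag, a 24 x 24 mm square block; it moves with the tag. Up, it stands 17 mm above the housing (62 mm above the station's underside); fully down, 5 mm above the housing.
- station_2: Middle push-button station, fixed to the board: a white plastic housing 150 (its x) x 70 (its y) x 45 mm high, origin at the centre of its underside, x pointing roughly away from the robot, z up. Its round green button is centred at x +30 mm, its orange tag at x -50 mm (the end nearer the robot).
- button_2 (a point): Top centre of the middle green button when up, 63 mm above the station's underside (the point stays there when the button goes down). 50 mm across, 18 mm proud of the housing, 12 mm travel, springs back. The three look alike; the softest, another each run, takes about half the force of the next at equal depth (3 to 11 N at half travel, 5 to 18 N at the bottom).
- tag_2 (a joint): How far the middle station's orange tag is pushed down: 0 up, 0.012 m fully down. It slides with about 2 N of friction and stays where it is left.
- tag_2_top (a point): Centre of the top face of the middle station's orange tag, a 24 x 24 mm square block; it moves with the tag. Up, it stands 17 mm above the housing (62 mm above the station's underside); fully down, 5 mm above the housing.
- station_3: Right push-button station, fixed to the board: a white plastic housing 150 (its x) x 70 (its y) x 45 mm high, origin at the centre of its underside, x pointing roughly away from the robot, z up. Its round green button is centred at x +30 mm, its orange tag at x -50 mm (the end nearer the robot).
- button_3 (a point): Top centre of the right green button when up, 63 mm above the station's underside (the point stays there when the button goes down). 50 mm across, 18 mm proud of the housing, 12 mm travel, springs back. The three look alike; the softest, another each run, takes about half the force of the next at equal depth (3 to 11 N at half travel, 5 to 18 N at the bottom).
- tag_3 (a joint): How far the right station's orange tag is pushed down: 0 up, 0.012 m fully down. It slides with about 2 N of friction and stays where it is left.
- tag_3_top (a point): Centre of the top face of the right station's orange tag, a 24 x 24 mm square block; it moves with the tag. Up, it stands 17 mm above the housing (62 mm above the station's underside); fully down, 5 mm above the housing.
- gland: Loose black nylon cable gland standing on the board between the left and middle stations, 28 mm across, 34 mm tall, origin at the centre of its underside. To be left alone.
- fuse: Loose white ceramic fuse standing on the board between the middle and right stations, 26 mm across, 45 mm tall, origin at the centre of its underside. To be left alone.
- lampholder: Loose white lampholder standing on the board beyond the stations, 54 mm across, 50 mm tall, origin at the centre of its underside. To be left alone.
- screwdriver: Loose red-handled screwdriver, 190 mm long, lying on the board beyond the stations. To be left alone.

How it is judged:
By the outcome, as a careful person would: the job done as asked, in the order asked, and still so for the second after the job is handed in, with the robot touching nothing.
It also fails if it takes over 45 s, if anything falls off the work surface, if the arm or the gripper's body presses on something with over 40 N, if the wrist force passes 120 N, or if a joint passes its speed limit or range.

## Robot

A 7-joint arm with a two-finger parallel gripper is mounted at the origin on the work surface. World frame = base frame: x ahead of the robot, y to its left, z up, the work surface at z = 0. Lengths are in m, angles in rad, forces in N, time in s.
With the tool pointing down it reaches from about 0.425 to 0.925 m from the base axis. Payload 6.8 kg.
Tool frame: the origin (TCP) lies midway between the tips of the shut fingers; the grasp point (between the pads) lies bot.grip_point_offset behind it (bot.grip_point_offset is the distance from the TCP to the grasp point, in m); z points along the fingers, y is the line along which they close (so a half turn about z gives the same grasp; the last joint's range is limited). The gripper opens to 85 mm and grips with 20 to 120 N. Pads are 22 mm wide; open, the fingers measure 114 mm over their backs; the gripper's body (76 mm by 85 mm) begins 54 mm behind the grasp point. The pads swing forward as they close: fully open they stand 13 mm farther back than shut.
Start: joints at [-1.344, 0.477, 0.022, 1.555, -0.011, 1.109, -0.083], TCP at [0.222, 0.638, 0.231] pointing down, gripper open.
Joint ranges: [-2.96, 2.96], [-0.34, 2.1], [-1.41, 1.46], [0.24, 2.44], [-1.37, 4.51], [0.17, 1.92], [-2.96, 2.96]. Speed limits (rad/s): [2.39, 2.39, 3.14, 3.14, 3.14, 3.14, 3.14].

## Interface

Orientations are given as a unit quaternion [w, x, y, z].
In Python, from station import get_obs, cams, job, bot gives the robot as it stands.
- The arm moves only by the tool arm_command, never from a script. Its argument "rows" is a list that holds one entry, the list of rows, each a list of 5 numbers: the finger opening in mm, from 0 to 85.4, then the shift along the world's x, y, z in units of 60 mm (1.0 is 60 mm), then the turn about the world's z in units of 0.08 rad (1.0 is 0.08 rad). In form: [[[grip, x, y, z, turn], ...]]. A call has exactly 10 rows; each row shifts and turns the commanded pose from where the row before left it; what a row does not reach is not made up. A row lasts 1/8 s, in which the tool goes at most 62.5 mm and 10.7 degrees, less where a joint would pass 70% of its speed; a pose out of reach is approached as far as the arm can. A call with a number of a shift or a turn outside -1 to 1 is refused whole. A call with a gripper value outside its range is refused whole. The fingers move at their own pace and stop on an object; "newtons" is the grip in N (left out, the last holds). Time passes only in rows, so rows that do not move let the fingers close, or fill a call up. It gives the time, the measured TCP pose, the force, the opening and the grip force at its end, in the units of the state.
- get_obs(): the state, without advancing time (a new reading comes with each control period).
- cams.read_camera(name): name is "side" or "top" or "wrist"; returns the picture (480x640x3 uint8, red, green, blue); there is no depth.
- cams.camera_params(name): a dict with "K" (3x3 intrinsics, pixels), "extrinsics" (4x4, takes a point from camera to world coordinates). Camera axes: x right, y down, z forward; pixel columns grow to the right and rows downward; lengths in m; the calibration is good to about 2 mm. A picture is of the moment at which its call begins: read the wrist's pose just before it. camera_params takes no time and is no camera call; for the wrist camera it gives the pose at the moment of the call.
- job.hand_in(): hands the job in; it is judged then, once.
The state is a dict: "t": time; "q": joint angles; "joint_vel": joint speeds; "joint_torque": joint torques, N m; "eef_pos": TCP position; "tool_rot": TCP orientation; "contact_force": force on the tool from outside, world axes, zero at the start; "torque": the same for the moment, N m; "gripper_width": opening from 0.0 (shut) to 1.0 (fully open); "grasp_force": force on a finger pad.
Only numpy, scipy, OpenCV 4.12 (cv2) and the standard library are available. Lean on these libraries where they do the work, as an engineer would, in place of code of your own. Each camera call takes 0.05 s, during which the arm holds its last target. There are 200 camera calls.

## Working session

There is one attempt and no reset: what is moved stays moved. The work goes in short steps, Python scripts to look and compute and a tool call to move; the robot and the scene stay as the last step left them, time stands still between calls to the robot, and variables do not carry over. Pictures are saved under pics/ and viewed, at most 10 in all, crops included, and the job is handed in when it is done.

Besides the shell and the picture viewer there is one more tool, called after "Call:" by a JSON object that holds its "op" and its "data". arm_command: Moves the arm, as the interface text tells. Its arguments: {"type":"object","properties":{"rows":{"type":"array"},"newtons":{"type":"number"}},"required":["rows"]}

```bash
mkdir -p pics
python3 - <<'E'
from station import get_obs,cams,job,bot
import cv2
o=get_obs();print({k:o[k] for k in('t','eef_pos','tool_rot','contact_force','gripper_width')},bot.grip_point_offset)
for n in('top','side'):
    cv2.imwrite(f'pics/{n}0.png',cams.read_camera(n)[:,:,::-1]);p=cams.camera_params(n);print(n,p['K'],p['extrinsics'])
E
```

```text
{'t': 0.0, 'eef_pos': array([0.22157535, 0.63698731, 0.23034013]), 'tool_rot': array([-8.32082224e-05,  1.66584370e-01,  9.86026803e-01, -8.85346847e-04]), 'contact_force': array([-1.302239  , -0.53987817, -0.0076724 ]), 'gripper_width': 0.9990986010335081} 0.0187
top [[457.57777213   0.         319.61343194]
 [  0.         457.57777213 242.64533004]
 [  0.           0.           1.        ]] [[ 0.02782206 -0.98230855  0.18519137  0.47761026]
 [-0.99951081 -0.02469001  0.0191977   0.00826051]
 [-0.01428568 -0.1856349  -0.98251494  0.84669794]
 [ 0.          0.          0.          1.        ]]
side [[515.98723774   0.         320.88964543]
 [  0.         515.98723774 235.37864264]
 [  0.           0.           1.        ]] [[ 0.91525862 -0.24413434  0.32046854  0.41932622]
 [-0.40246981 -0.5187881   0.75423932 -0.46691833]
 [-0.01788046 -0.81930295 -0.57308199  0.43501176]
 [ 0.          0.          0.          1.        ]]
```

View pics/top0.png

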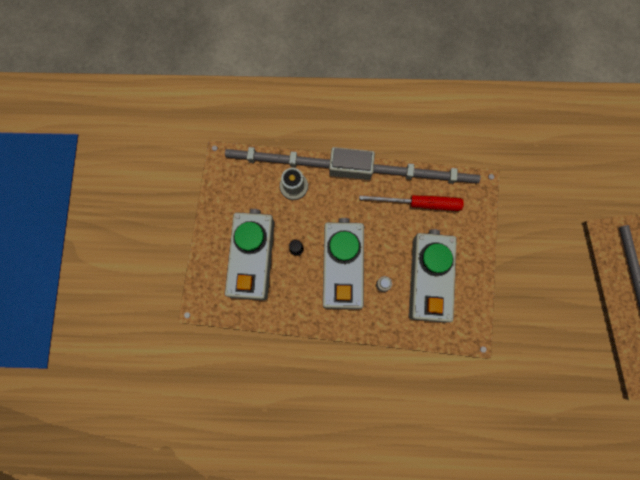

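View pics/side0.png

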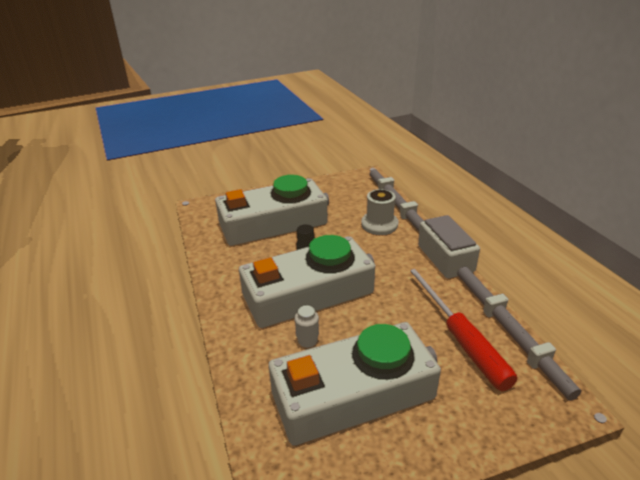

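```bash
cat > h.py <<'E'
import numpy as np,cv2
from station import get_obs,cams,job,bot
def blobs(im,col):
    h=cv2.cvtColor(im,cv2.COLOR_RGB2HSV)
    lo,hi=((50,120,100),(75,255,255)) if col=='g' else ((8,180,150),(22,255,255))
    m=cv2.inRange(h,lo,hi)
    n,l,s,c=cv2.connectedComponentsWithStats(m)
    return [(c[i],s[i]) for i in range(1,n) if s[i,4]>60]
def ray(p,uv):
    E=np.array(p['extrinsics']);d=E[:3,:3]@np.linalg.inv(p['K'])@np.array([*uv,1.]);return E[:3,3],d/np.linalg.norm(d)
def tri(a,b):
    A=np.zeros((3,3));y=np.zeros(3);P=[]
    for o,d in(a,b):
        M=np.eye(3)-np.outer(d,d);A+=M;y+=M@o
    x=np.linalg.solve(A,y);o,d=a;return x,2*np.linalg.norm((np.eye(3)-np.outer(d,d))@(x-o))
def atz(r,z): return r[0]+r[1]*(z-r[0][2])/r[1][2]
E
python3 - <<'E'
from h import *
T,S=[cv2.imread(f'pics/{n}0.png')[:,:,::-1] for n in('top','side')]
pt,ps=cams.camera_params('top'),cams.camera_params('side')
np.set_printoptions(precision=4,suppress=True)
for c,z in(('g',.079),('o',.078)):
    a=sorted([b for b in blobs(T,c) if b[0][1]>200],key=lambda b:b[0][0]);b=sorted(blobs(S,c),key=lambda b:b[0][1])
    print(c,[(x[0],x[1]) for x in a],[(x[0],x[1]) for x in b])
    for u,v in zip(a,b):
        r,s=ray(pt,u[0]),ray(ps,v[0]);print(tri(r,s),atz(r,z),atz(s,z))
E
```

```text
g [(array([248.069 , 235.2466]), array([235, 222,  27,  27, 580], dtype=int32)), (array([343.9396, 244.948 ]), array([331, 232,  27,  27, 596], dtype=int32)), (array([437.9687, 257.3855]), array([424, 244,  29,  28, 607], dtype=int32))] [(array([289.9007, 182.6359]), array([274, 175,  33,  16, 423], dtype=int32)), (array([329.394, 246.697]), array([310, 235,  40,  24, 769], dtype=int32)), (array([383.5423, 343.1677]), array([ 358,  324,   52,   39, 1562], dtype=int32))]
(array([0.6335, 0.1472, 0.0744]), np.float64(0.0007635404650847406)) [0.6321 0.1464 0.079 ] [0.6311 0.1393 0.079 ]
(array([ 0.6203, -0.0185,  0.0748]), np.float64(0.0003082219621650936)) [ 0.6194 -0.0183  0.079 ] [ 0.6181 -0.0237  0.079 ]
(array([ 0.6029, -0.1787,  0.0746]), np.float64(0.0003924907689719759)) [ 0.602  -0.1775  0.079 ] [ 0.6009 -0.1822  0.079 ]
o [(array([243.137 , 282.2877]), array([238, 277,  11,  11,  73], dtype=int32)), (array([343.4524, 292.1786]), array([338, 287,  11,  11,  84], dtype=int32)), (array([435.8235, 304.5529]), array([430, 300,  12,  11,  85], dtype=int32))] [(array([234.4889, 193.9778]), array([226, 189,  18,  11, 135], dtype=int32)), (array([264.6185, 264.9558]), array([254, 257,  23,  16, 249], dtype=int32)), (array([301.9403, 367.4753]), array([288, 356,  30,  24, 486], dtype=int32))]
(array([0.5523, 0.1509, 0.0741]), np.float64(0.0013869229165962352)) [0.5513 0.1503 0.078 ] [0.5516 0.1442 0.078 ]
(array([ 0.5396, -0.0191,  0.0748]), np.float64(0.00037018058019641474)) [ 0.5391 -0.019   0.078 ] [ 0.5387 -0.0231  0.078 ]
(array([ 0.5229, -0.1735,  0.0743]), np.float64(0.00014901826028760638)) [ 0.5227 -0.1726  0.078 ] [ 0.5217 -0.1765  0.078 ]
```

Call:
{"op": "arm_command", "data": {"rows": [[[0,0.6,-0.75,0,0.4],[0,0.6,-0.75,0,0.4],[0,0.6,-0.75,0,0.4],[0,0.6,-0.75,0,0.4],[0,0.6,-0.75,0,0.4],[0,0.6,-0.75,0,0.4],[0,0.6,-0.75,0,0.4],[0,0.6,-0.75,0,0.4],[0,0.6,-0.75,0,0.4],[0,0.6,-0.75,0,0.4]]]}}

```text
t: 1.35
eef_pos: [0.5825, 0.186, 0.231]
tool_rot: [-0.0, 0.007, 1.0, -0.0]
contact_force: [0.0, 1.1, 0.1]
gripper_width: -0.0
grasp_force: 0.0
```

Call:
{"op": "arm_command", "data": {"rows": [[[0,0.41,-0.35,-0.5,0],[0,0.41,-0.35,-0.5,0],[0,0,0,-0.5,0],[0,0,0,-0.4,0],[0,0,0,-0.2,0],[0,0,0,-0.1,0],[0,0,0,0,0],[0,0,0,0,0],[0,0,0,0,0],[0,0,0,0,0]]]}}

```text
t: 2.6
eef_pos: [0.6312, 0.1456, 0.0997]
tool_rot: [0.0, 0.007, 1.0, 0.0]
contact_force: [-0.6, -0.8, -0.6]
gripper_width: -0.002
grasp_force: 0.0
```

Run:
```python
from h import *
np.set_printoptions(precision=4,suppress=True)
o=get_obs();print(o['eef_pos'],o['contact_force'])
p=cams.camera_params('wrist');im=cams.read_camera('wrist');cv2.imwrite('pics/w1.png',im[:,:,::-1])
for c,z in(('g',.079),('o',.078)):
    for b in blobs(im,c): print(c,b,atz(ray(p,b[0]),z))
im=cams.read_camera('side');cv2.imwrite('pics/s1.png',im[100:340,120:440,::-1].repeat(2,0).repeat(2,1))
```

```text
[0.6312 0.1456 0.0997] [-0.5997 -0.7698 -0.5527]
g (array([ 26.731, 273.094]), array([   0,  228,   63,   85, 4200], dtype=int32)) [ 0.6201 -0.0117  0.079 ]
g (array([346.9716, 261.8319]), array([327, 248,  40,  31, 458], dtype=int32)) [0.6163 0.1587 0.079 ]
o (array([331.0558, 142.0885]), array([304, 109,  51,  52, 825], dtype=int32)) [0.5558 0.1508 0.078 ]
```

View pics/w1.png

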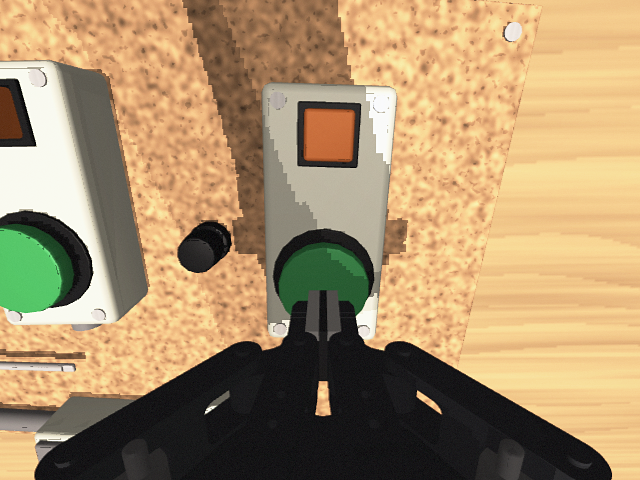

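View pics/s1.png

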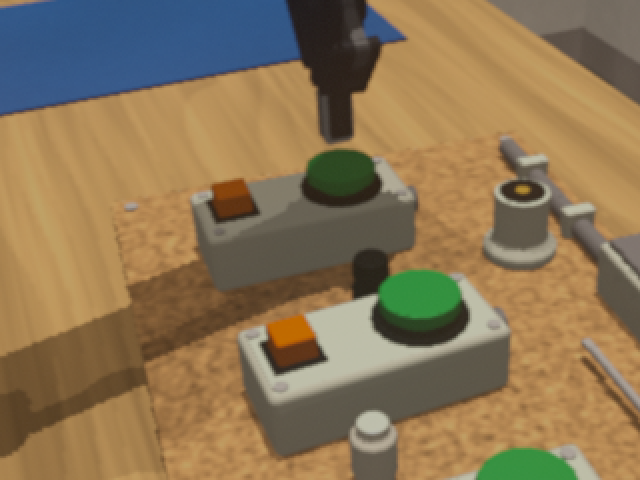

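Call:
{"op": "arm_command", "data": {"rows": [[[0,0,0,-0.3,0],[0,0,0,-0.05,0],[0,0,0,-0.05,0],[0,0,0,-0.05,0],[0,0,0,-0.05,0],[0,0,0,0,0],[0,0,0,0,0],[0,0,0,0,0],[0,0,0,0,0],[0,0,0,0,0]]]}}

```text
t: 3.95
eef_pos: [0.6304, 0.1455, 0.0699]
tool_rot: [-0.001, 0.007, 1.0, -0.0]
contact_force: [-5.0, -1.5, 8.8]
gripper_width: -0.004
grasp_force: 4.1
```

Call:
{"op": "arm_command", "data": {"rows": [[[0,0,0,-0.03,0],[0,0,0,0,0],[0,0,0,0,0],[0,0,0,0,0],[0,0,0,0,0],[0,0,0,0,0],[0,0,0,0,0],[0,0,0,0,0],[0,0,0,0,0],[0,0,0,0,0]]]}}

```text
t: 5.2
eef_pos: [0.6303, 0.1455, 0.0682]
tool_rot: [-0.001, 0.007, 1.0, 0.0]
contact_force: [-4.2, -0.7, 9.9]
gripper_width: 0.002
grasp_force: 4.7
```

Run:
```python
from h import *
o=get_obs();print(o['eef_pos'],o['contact_force'])
im=cams.read_camera('side');cv2.imwrite('pics/s2.png',cv2.resize(im[150:310,180:400,::-1],None,fx=3,fy=3,interpolation=2))
```

```text
[0.63034931 0.14546804 0.06819369] [-4.22033484 -0.68168155  9.94535647]
```

View pics/s2.png

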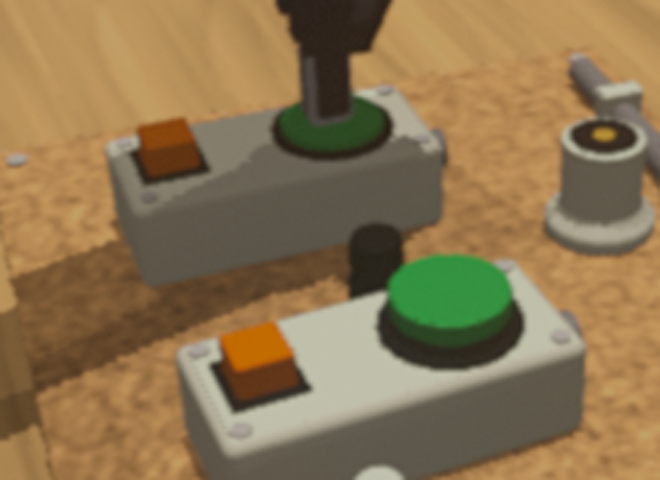

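Call:
{"op": "arm_command", "data": {"rows": [[[0,0,0,0.2,0],[0,0,0,0.33,0],[0,-0.06,-0.46,0,0],[0,-0.06,-0.46,0,0],[0,-0.06,-0.46,0,0],[0,0,-0.46,0,0],[0,0,-0.46,0,0],[0,0,-0.46,0,0],[0,0,0,0,0],[0,0,0,0,0]]]}}

```text
t: 6.5
eef_pos: [0.6205, -0.0191, 0.0997]
tool_rot: [0.0, 0.007, 1.0, 0.0]
contact_force: [0.3, 0.2, 0.3]
gripper_width: 0.001
grasp_force: 0.0
```

Call:
{"op": "arm_command", "data": {"rows": [[[0,0,0,-0.3,0],[0,0,0,-0.05,0],[0,0,0,-0.05,0],[0,0,0,-0.05,0],[0,0,0,-0.05,0],[0,0,0,-0.03,0],[0,0,0,0,0],[0,0,0,0,0],[0,0,0,0,0],[0,0,0,0,0]]]}}

```text
t: 7.75
eef_pos: [0.6204, -0.0199, 0.0676]
tool_rot: [0.0, 0.007, 1.0, 0.0]
contact_force: [-1.3, 3.2, 4.9]
gripper_width: 0.001
grasp_force: 2.3
```

Call:
{"op": "arm_command", "data": {"rows": [[[0,0,0,0.2,0],[0,0,0,0.33,0],[0,-0.1,-0.45,0,0],[0,-0.1,-0.45,0,0],[0,-0.1,-0.45,0,0],[0,0,-0.45,0,0],[0,0,-0.45,0,0],[0,0,-0.42,0,0],[0,0,0,0,0],[0,0,0,0,0]]]}}

```text
t: 9.0
eef_pos: [0.6024, -0.1796, 0.0999]
tool_rot: [0.0, 0.007, 1.0, 0.0]
contact_force: [0.8, -0.1, -0.8]
gripper_width: -0.0
grasp_force: 0.0
```

Call:
{"op": "arm_command", "data": {"rows": [[[0,0,0,-0.3,0],[0,0,0,-0.05,0],[0,0,0,-0.05,0],[0,0,0,-0.05,0],[0,0,0,-0.05,0],[0,0,0,-0.03,0],[0,0,0,0,0],[0,0,0,0,0],[0,0,0,0,0],[0,0,0,0,0]]]}}

```text
t: 10.25
eef_pos: [0.6022, -0.1788, 0.0688]
tool_rot: [-0.0, 0.007, 1.0, 0.001]
contact_force: [-5.0, 3.3, 15.8]
gripper_width: 0.001
grasp_force: 7.8
```

Call:
{"op": "arm_command", "data": {"rows": [[[0,0,0,0.2,0],[0,0,0,0.33,0],[0,-0.21,0.44,0,0],[0,-0.21,0.44,0,0],[0,-0.21,0.44,0,0],[0,-0.21,0.44,0,0],[0,-0.21,0.44,0,0],[0,0,0.44,0,0],[0,0,0,0,0],[0,0,0,0,0]]]}}

```text
t: 11.5
eef_pos: [0.5393, -0.0228, 0.0995]
tool_rot: [0.0, 0.008, 1.0, -0.0]
contact_force: [-0.1, 0.2, 0.3]
gripper_width: -0.001
grasp_force: 0.0
```

Run:
```python
from h import *
o=get_obs();print(o['eef_pos'],o['contact_force'])
im=cams.read_camera('side');cv2.imwrite('pics/s3.png',cv2.resize(im[150:350,200:420,::-1],None,fx=3,fy=3,interpolation=2)[:600])
im=cams.read_camera('wrist');cv2.imwrite('pics/w3.png',im[:,:,::-1])
```

```text
[ 0.53925902 -0.02275536  0.09951772] [-0.11939035  0.24441912  0.34324484]
```

View pics/s3.png

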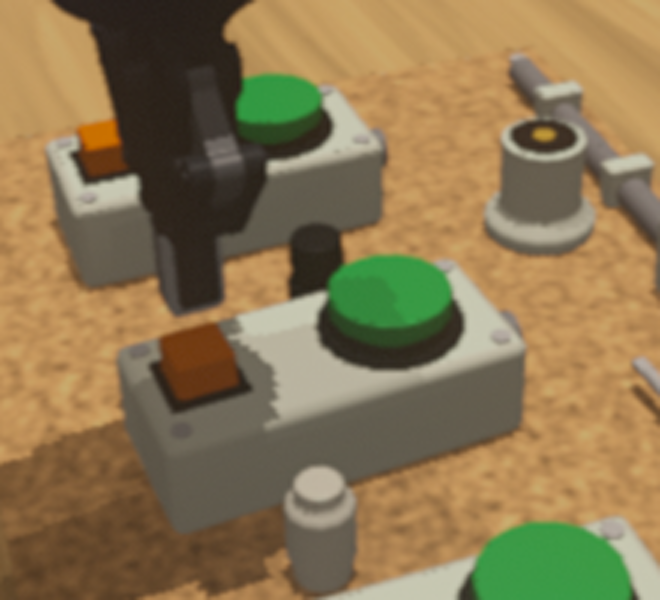

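View pics/w3.png

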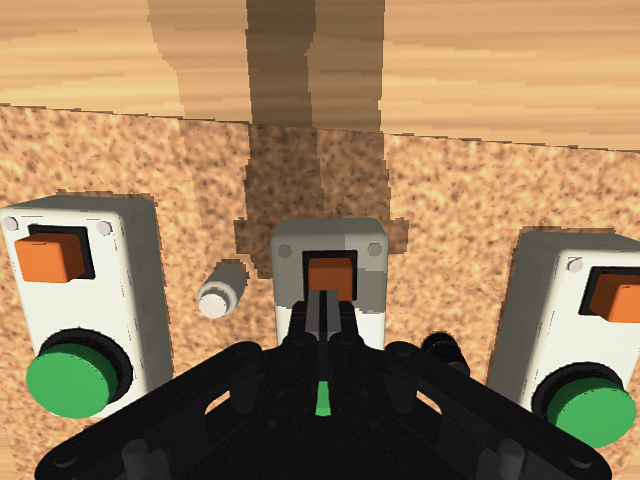

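Call:
{"op": "arm_command", "data": {"rows": [[[0,0,0.05,-0.2,0],[0,0,0,-0.1,0],[0,0,0,-0.06,0],[0,0,0,-0.06,0],[0,0,0,-0.06,0],[0,0,0,-0.06,0],[0,0,0,-0.04,0],[0,0,0,0,0],[0,0,0,0,0],[0,0,0,0,0]]]}}

```text
t: 12.85
eef_pos: [0.5392, -0.019, 0.0659]
tool_rot: [0.0, 0.008, 1.0, 0.0]
contact_force: [-6.6, -0.7, 18.6]
gripper_width: -0.003
grasp_force: 9.1
```

Call:
{"op": "arm_command", "data": {"rows": [[[0,0,0,-0.01,0],[0,0,0,0,0],[0,0,0,0.2,0],[0,0,0,0.4,0],[0,0,0,0.5,0],[0,0,0,0.5,0],[0,-0.4,0,0.5,0],[0,-0.4,0,0.3,0],[0,0,0,0,0],[0,0,0,0,0]]]}}

```text
t: 14.1
eef_pos: [0.4918, -0.0187, 0.2077]
tool_rot: [0.0, 0.007, 1.0, 0.0]
contact_force: [0.2, 0.4, -0.1]
gripper_width: 0.002
grasp_force: 0.0
```

Run:
```python
from h import *
o=get_obs();print(o['eef_pos'],o['contact_force'])
im=cams.read_camera('side');cv2.imwrite('pics/s4.png',im[:,:,::-1])
```

```text
[ 0.49181715 -0.01868217  0.20767465] [ 0.23330809  0.37744516 -0.14929036]
```

View pics/s4.png

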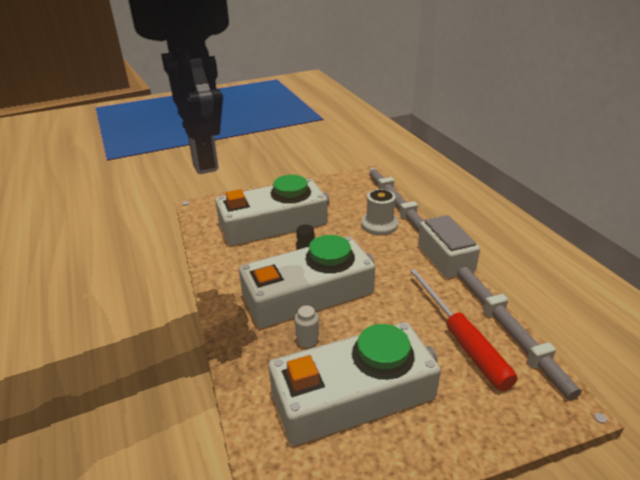

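The middle tag (266,274) is down. The other two tags and all three buttons are up, the loose parts haven't moved, and the arm is clear.

```bash
python3 -c "
from station import job
print(job.hand_in())"
```

```text
the job is handed in; nothing more can be done
None
```

The job is handed in: the middle button was the softest (about 5 N, against 10 N left and 16 N right at the same depth), so I pushed the middle tag fully down, left the other two up, and finished with the arm clear and the buttons sprung back.

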